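# Load round flasks into the carrier and pin its gate

## Robot

A 7-joint arm with a two-finger parallel gripper is mounted at the origin on the work surface. World frame = base frame: x ahead of the robot, y to its left, z up, the work surface at z = 0. Lengths are in m, angles in rad, forces in N, time in s.
With the tool pointing down it reaches from about 0.425 to 0.95 m from the base axis. Payload 4.7 kg.
Tool frame: the origin (TCP) lies between the finger pads; the fingertips stand 25 mm ahead of it and the grasp point (between the pads) lies 6 mm ahead of it; x points along the fingers, z is the direction in which the jaws open and shut, and the axes are right-handed (so a half turn about x gives the same grasp; the last joint's range is limited). The gripper opens to 85 mm and grips with 20 to 120 N. Pads are 22 mm wide; open, the fingers measure 114 mm over their backs; the gripper's body (76 mm by 85 mm) begins 54 mm behind the grasp point. The pads swing forward as they close: fully open they stand 13 mm farther back than shut.
Start: joints at [-1.148, 0.469, -0.049, 1.532, 0.024, 1.141, -0.082], TCP at [0.295, 0.607, 0.256] pointing down, gripper open.
Joint ranges: [-2.59, 2.59], [-0.33, 1.99], [-1.39, 1.29], [0.1, 2.45], [-1.04, 4.18], [0.21, 1.99], [-2.66, 2.66]. Speed limits (rad/s): [2.57, 2.57, 3.14, 3.14, 3.14, 3.14, 3.14].

## Interface

Orientations are given as a 3x3 rotation matrix whose columns are the frame's x, y, z axes.
In Python, from rig import * gives the robot as it stands. Calls block until the motion is done:
- movep(position, orientation): joint-space move of the TCP to a pose.
- move_l(position, attitude=None, feed=0.15, until_force=None): straight line of the TCP; attitude=None keeps the orientation; feed is the mean speed in m/s. With until_force (N) it stops when the force on the tool has changed by that much, and returns True; else False.
- move_joints(angles): joint-space move.
- command_gripper(opening, newtons=None): finger opening in m; newtons is the grip in N (None keeps the last); returns when the fingers have stopped.
- sleep(seconds).
- inverse_kinematics(position, orientation): joint angles nearest the present ones, or None.
- sense(): the state.
- camera(name): name is "scene" or "top" or "wrist"; returns (picture, depth): 384x512x3 uint8, red, green, blue; 384x512 float32, m along the optical axis (not along the pixel's ray), 0 where there is no reading.
- camera_params(name): a dict with "K" (3x3 intrinsics, pixels), "position" and "rotation" of the camera in the world; the wrist camera has in their place "tool_from_camera" (4x4, takes a point from camera to tool coordinates, whose origin is the TCP and whose axes are the tool frame's). Camera axes: x right, y down, z forward; pixel columns grow to the right and rows downward; lengths in m; the calibration is good to about 2 mm. A picture is of the moment at which its call begins: read the wrist's pose just before it. camera_params takes no time and is no camera call.
A pose or a line that the arm cannot do raises Unreachable and nothing moves.
- finish_job(): hands the job in, once; it reports no verdict.
The state is a dict: "time_s": time; "joint_pos": joint angles; "qd": joint speeds; "joint_efforts": joint torques, N m; "position": TCP position; "tcp_rot": TCP orientation; "wrist_force": force on the tool from outside, world axes, zero at the start; "ft_torque": the same for the moment, N m; "finger_gap": finger opening in m.
Only numpy, scipy, OpenCV 4.12 (cv2) and the standard library are available. Lean on these libraries where they do the work, as an engineer would, in place of code of your own. Each camera call takes 0.05 s, during which the arm holds its last target.

## Task

Lower the white carrier's blue drop gate flat towards you, then take every round-bottomed flask out of the draining rack and set it upright in a cork ring of the carrier, one flask to a ring, so that each sits level and centred and stands by itself. When all are in, swing the gate fully up, and lastly push the red-handled locking pin home through all three eyelets at the carrier's left end, so that the gate is locked. Do not let a flask topple over, and do not shift the bottles and the jar standing behind.

Things in the scene. Friction and masses are not known exactly. Their poses are not given: they have to be found in the camera images.
- flask1_ball (a point): Ball centre of the amber round flask: ball 72 mm wide, straight neck 26 mm wide along its +z to a mouth 96 mm from here (lip 31 mm wide, last 5 mm); 130 g. Starts leaning about 35 degrees, ball in a rubber ring of the rack, neck towards the rack's -x side (robot) on a rail 44 mm from the ball centre. Left in a ring it keeps the tilt it is let go at. May be absent.
- flask1_neck (a point): Grip point of the amber flask: on the neck's axis, 78 mm from the ball's centre along +z, in the upper half of the neck; same axes. The neck here is 26 mm wide and clear of the rail. May be absent.
- flask2_ball (a point): Ball centre of the pale blue round flask: ball 72 mm wide, straight neck 26 mm wide along its +z to a mouth 96 mm from here (lip 31 mm wide, last 5 mm); 130 g. Starts leaning about 35 degrees, ball in a rubber ring of the rack, neck towards the rack's -x side (robot) on a rail 44 mm from the ball centre. Left in a ring it keeps the tilt it is let go at. May be absent.
- flask2_neck (a point): Grip point of the pale blue flask: on the neck's axis, 78 mm from the ball's centre along +z, in the upper half of the neck; same axes. The neck here is 26 mm wide and clear of the rail. May be absent.
- flask3_ball (a point): Ball centre of the green round flask: ball 72 mm wide, straight neck 26 mm wide along its +z to a mouth 96 mm from here (lip 31 mm wide, last 5 mm); 130 g. Starts leaning about 35 degrees, ball in a rubber ring of the rack, neck towards the rack's -x side (robot) on a rail 44 mm from the ball centre. Left in a ring it keeps the tilt it is let go at. May be absent.
- flask3_neck (a point): Grip point of the green flask: on the neck's axis, 78 mm from the ball's centre along +z, in the upper half of the neck; same axes. The neck here is 26 mm wide and clear of the rail. May be absent.
- drainer: Grey draining rack fixed on the bench, origin under its centre; base 140 x 280 x 10 mm, long side along y. Three black rubber rings (outer diameter 84, hole 48, top 35 mm above the bench) at y = -90, 0, +90 mm; a 10 mm steel rail along y, 40 mm to the -x side of the rings, centre 88 mm above the bench.
- carrier: White carrier fixed on the bench, origin under its middle ring; base 12 mm thick, x -100 to 50, y -160 to 160 mm. Cork rings (outer diameter 84, hole 48, top 37 mm above the bench) at x 0, y -90, 0, 90 mm. Blue drop gate in front, hinge along y at x -70, 30 mm above the bench. At the left (+y) end two fixed plates, 107 mm high, have eyelets; the gate's arm stands between them when up.
- ring1 (a point): Centre of the top of the right-hand (y = -90 mm) cork ring of the carrier, 37 mm above the bench; axes as the carrier's, z up. A flask seated in it has its ball's centre 27 mm above this point.
- ring2 (a point): Centre of the top of the middle cork ring of the carrier, 37 mm above the bench; axes as the carrier's, z up. A flask seated in it has its ball's centre 27 mm above this point.
- ring3 (a point): Centre of the top of the left-hand (y = +90 mm) cork ring of the carrier, 37 mm above the bench; axes as the carrier's, z up. A flask seated in it has its ball's centre 27 mm above this point.
- gate (a joint): Angle of the blue drop gate, rad: 0 lying flat towards the robot, 1.571 fully up (a stop). A stiff hinge: stays where it is left; about 3 to 4 N at its bar moves it. Starts half raised, at 1.0 to 1.45.
- gate_bar (a point): Middle of the gate's blue top bar: a round bar 12 mm thick and 274 mm long, parallel to the carrier's y, 82 mm from the hinge axis. It lies 30 mm above the bench when the gate is flat, 112 mm when it is up.
- eyelet (a point): Centre of the outer eyelet on the outer (+y) face of the carrier's outer plate, 90 mm above the bench; axes as the carrier's. The eyelets' axis is y; the pin enters from +y, moving along -y. All three are 17 mm holes in 6 mm plates: outer plate y -6 to 0, gate's arm (gate fully up) y -22 to -16, inner plate y -38 to -32 mm.
- pin_grip (a point): Centre of the locking pin's red handle, a block 50 mm long (its x) and 28 mm square (y, z), lying on the bench (on any of its four sides once knocked). A steel rod 10 mm thick with a round end runs along +x from the handle's end face, on its centre line; whole pin 120 mm, 70 g. Home, the handle's end face touches the outer plate.
- pin_tip (a point): Tip of the pin's rod, 95 mm from the handle's centre along +x; same axes.
- wash_bottle: White plastic wash bottle with a blue band and bent spout, 68 mm wide, 225 mm high, standing on the bench behind the work, origin under its centre. Not to be shifted.
- jar: Small glass jar with brass-coloured lid, 60 mm wide, 75 mm high, standing on the bench behind the work, origin under its centre. Not to be shifted.
- media_bottle: Glass bottle with blue cap, 70 mm wide, 150 mm high, standing on the bench behind the work, origin under its centre. Not to be shifted.
Things that resemble listed ones, but are neither listed nor needed, are in the scene too. Of the things that look like the part that bears pin_grip, take the one that is nearest to the robot's base at the start. Leave any purple look-alike of the part that bears flask2_ball alone.

How it is judged:
On the way, in this order (a step that is already met when the one before it is completed fails the run):
1. the blue gate is lowered flat (value of joint gate below 0.25 rad), for 0.2 s.
2. then all flasks are out of the draining rack, seated upright in cork rings and let go (((horizontal distance between flask1_ball and ring1 below 0.007 m and z of flask1_ball in the frame of ring1 between 0.018 and 0.034 m) or (horizontal distance between flask1_ball and ring2 below 0.007 m and z of flask1_ball in the frame of ring2 between 0.018 and 0.034 m) or (horizontal distance between flask1_ball and ring3 below 0.007 m and z of flask1_ball in the frame of ring3 between 0.018 and 0.034 m)) and angle between each of flask1_ball, flask2_ball, flask3_ball's own z axis and vertical below 0.17 rad and ((horizontal distance between flask2_ball and ring1 below 0.007 m and z of flask2_ball in the frame of ring1 between 0.018 and 0.034 m) or (horizontal distance between flask2_ball and ring2 below 0.007 m and z of flask2_ball in the frame of ring2 between 0.018 and 0.034 m) or (horizontal distance between flask2_ball and ring3 below 0.007 m and z of flask2_ball in the frame of ring3 between 0.018 and 0.034 m)) and ((horizontal distance between flask3_ball and ring1 below 0.007 m and z of flask3_ball in the frame of ring1 between 0.018 and 0.034 m) or (horizontal distance between flask3_ball and ring2 below 0.007 m and z of flask3_ball in the frame of ring2 between 0.018 and 0.034 m) or (horizontal distance between flask3_ball and ring3 below 0.007 m and z of flask3_ball in the frame of ring3 between 0.018 and 0.034 m)) and contact force between each of flask1, flask2, flask3 and the fingers below 0.05 N and linear speed of each of flask1, flask2, flask3 below 0.02 m/s), for 0.3 s.
3. then the blue gate is swung fully up (value of joint gate above 1.5 rad), for 0.2 s.
4. then the pin is through all three eyelets (y of pin_tip in the frame of eyelet below -0.055 m and x of pin_tip in the frame of eyelet between -0.014 and 0.014 m and z of pin_tip in the frame of eyelet between -0.014 and 0.014 m and x of pin_grip in the frame of eyelet between -0.014 and 0.014 m and z of pin_grip in the frame of eyelet between -0.014 and 0.014 m and value of joint gate above 1.5 rad), for 0.2 s.
At the end, for the whole second after the job is handed in: Each flask sits in a cork ring: ball centre within 7 mm of its axis, 18-34 mm above its top, tilt under 0.17 rad. Gate above 1.50 rad. Pin tip at least 55 mm past the outer eyelet face, tip and handle within 14 mm of its axis (x and z). All released, at rest (all of step 2 and all of step 4 and contact force between pin and the fingers below 0.05 N and linear speed of pin below 0.02 m/s); the robot touches nothing.
It fails at once if a flask toppled over (tilted past 1.2 rad) (angle between any of flask1_ball, flask2_ball, flask3_ball's own z axis and vertical above 1.2 rad).
It fails at once if a bottle or the jar behind was shifted more than 30 mm (distance of any of wash_bottle, jar, media_bottle from where it was at the start of the episode above 0.03 m).
Of flask1, flask2, flask3 only 2 to 3 are there at a start; the rules pass over those that are not, and their reading is None.
At some moment in a run one of pin may be knocked a few centimetres aside while the robot is not near it.
It also fails if it takes over 210 s, if anything falls off the work surface, if the arm or the gripper's body presses on something with over 40 N, if the wrist force passes 120 N, or if a joint passes its speed limit or range.

## Working session

There is one attempt and no reset: what is moved stays moved. The work goes in short steps, each a Python script; the robot and the scene stay as the last script left them, time stands still between calls to the robot, and variables do not carry over. Pictures are saved under pics/ and viewed, and the job is handed in when it is done.

```bash
ls; mkdir -p pics; python3 - <<'E'
from rig import *
import cv2
s=sense(); print(s['time_s'],s['position'],s['tcp_rot'],s['finger_gap'])
for n in ['scene','top','wrist']:
    im,d=camera(n); p=camera_params(n); print(n,p)
    cv2.imwrite(f'pics/{n}0.png',im[:,:,::-1])
    import numpy as np; np.save(f'pics/{n}0d.npy',d)
E
```

```text
pics
0.0 [0.29441822 0.60678815 0.25526638] [[-8.30421295e-04 -8.99687906e-01  4.36532910e-01]
 [-1.79917115e-03  4.36533698e-01  8.99686108e-01]
 [-9.99998037e-01 -3.82789145e-05 -1.98119940e-03]] 0.08521681708112099
scene {'K': array([[364.85785386,   0.        , 258.45034089],
       [  0.        , 364.85785386, 184.76025924],
       [  0.        ,   0.        ,   1.        ]]), 'position': array([ 1.26246968, -0.13991246,  0.80429413]), 'rotation': array([[ 0.29911481,  0.6707062 , -0.67873671],
       [ 0.95404597, -0.22367787,  0.19941037],
       [-0.01807261, -0.70719262, -0.70678992]])}
top {'K': array([[352.25831688,   0.        , 253.79228038],
       [  0.        , 352.25831688, 190.08304324],
       [  0.        ,   0.        ,   1.        ]]), 'position': array([0.36082119, 0.05039736, 1.07713598]), 'rotation': array([[-0.00607089, -0.98275528,  0.18481127],
       [-0.99996174,  0.00480229, -0.00731109],
       [ 0.0062975 , -0.18484858, -0.98274684]])}
wrist {'K': array([[296.3759172 ,   0.        , 254.34510312],
       [  0.        , 296.3759172 , 195.033295  ],
       [  0.        ,   0.        ,   1.        ]]), 'tool_from_camera': array([[-4.40309216e-04, -3.14539025e-01,  9.49244441e-01,
        -1.16086822e-01],
       [ 8.60897742e-05, -9.49244541e-01, -3.14539018e-01,
         8.10526841e-02],
       [ 9.99999899e-01, -5.67741888e-05,  4.45039713e-04,
         2.59393346e-04],
       [ 0.00000000e+00,  0.00000000e+00,  0.00000000e+00,
         1.00000000e+00]])}
```

View pics/scene0.png

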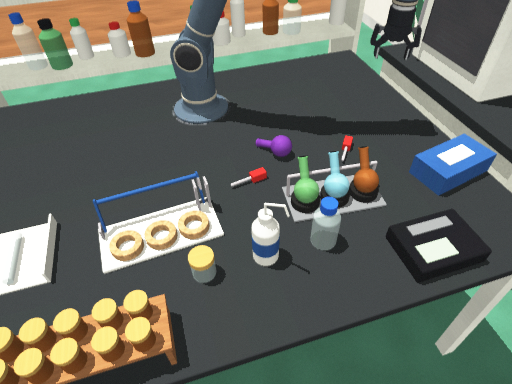

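View pics/top0.png

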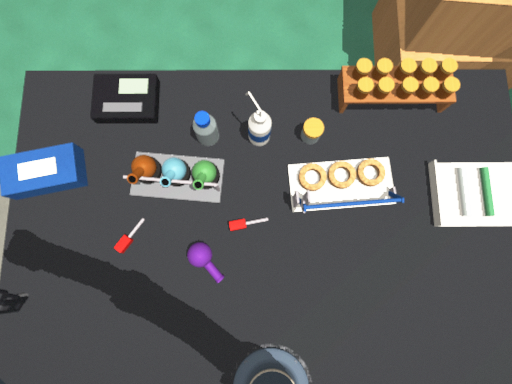

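View pics/wrist0.png

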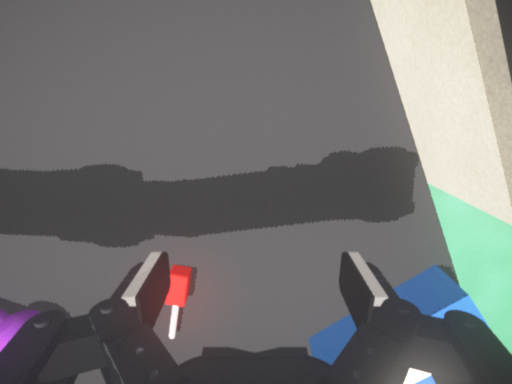

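The top view is roughly oriented with +x up and +y left. It shows:
- Flasks: amber (143,167), blue (174,171) and green (204,174), all three in the rack.
- Purple look-alike at (200,254).
- Pin candidates at (122,244) and (238,225).
- Carrier rings at (312,177), (342,174) and (371,172), with the gate bar at y≈203.

Next I'll measure these.

```bash
cat > h.py <<'E'
from rig import *
import numpy as np, cv2, math
def ray(n,uv,st=None):
    p=camera_params(n); K=p['K']
    d=np.array([(uv[0]-K[0,2])/K[0,0],(uv[1]-K[1,2])/K[1,1],1.])
    if n=='wrist':
        T=p['tool_from_camera']; R=np.array(st['tcp_rot']); P=np.array(st['position'])
        return P+R@T[:3,3], R@T[:3,:3]@d
    return np.array(p['position']), np.array(p['rotation'])@d
def onz(n,uv,z,st=None):
    o,d=ray(n,uv,st); return o+d*(z-o[2])/d[2]
def proj(n,X,st=None):
    p=camera_params(n);K=p['K']
    if n=='wrist':
        T=p['tool_from_camera']; R=np.array(st['tcp_rot'])@T[:3,:3]; o=np.array(st['position'])+np.array(st['tcp_rot'])@T[:3,3]
    else: R=np.array(p['rotation']); o=np.array(p['position'])
    c=R.T@(np.array(X)-o); return np.array([K[0,0]*c[0]/c[2]+K[0,2],K[1,1]*c[1]/c[2]+K[1,2]])
def cross(a,b):
    (o1,d1),(o2,d2)=a,b
    A=np.stack([d1,-d2],1); t=np.linalg.lstsq(A,o2-o1,rcond=None)[0]
    p,q=o1+d1*t[0],o2+d2*t[1]; return (p+q)/2,np.linalg.norm(p-q)
def hsv(im): return cv2.cvtColor(im,cv2.COLOR_RGB2HSV)
def mask(im,lo,hi): return cv2.inRange(hsv(im),np.array(lo),np.array(hi))
def blobs(m,minA=30):
    n,l,s,c=cv2.connectedComponentsWithStats(m); return [(s[i,4],c[i].round(1),s[i,:4],(l==i)) for i in range(1,n) if s[i,4]>=minA]
def shot(n,name,scale=1,crop=None):
    st=sense(); im,d=camera(n); v=im[:,:,::-1]
    if crop: v=v[crop[1]:crop[3],crop[0]:crop[2]]
    if scale!=1: v=cv2.resize(v,None,fx=scale,fy=scale,interpolation=cv2.INTER_CUBIC)
    cv2.imwrite(f'pics/{name}.png',v); return im,d,st
def rot(x,z):
    x=np.array(x,float);x/=np.linalg.norm(x);z=np.array(z,float);z-=x*(x@z);z/=np.linalg.norm(z)
    return np.stack([x,np.cross(z,x),z],1)
E
python3 - <<'E'
from h import *
t=cv2.imread('pics/top0.png')[:,:,::-1].copy(); s=cv2.imread('pics/scene0.png')[:,:,::-1].copy()
for n,im in (('top',t),('scene',s)):
  print(n)
  for nm,lo,hi in (('red',(0,200,120),(3,255,255)),('cork',(12,60,150),(22,160,255)),('bluebar',(105,180,80),(118,255,255)),('lightblue',(92,70,100),(103,255,255)),('green',(50,120,60),(65,255,220)),('amber',(4,180,60),(11,255,200)),('rod',(0,0,170),(180,40,255))):
    for a,c,b,m in blobs(mask(im,lo,hi)):
        print(nm,a,c,b, onz(n,c,{'red':.014,'cork':.037,'rod':.014}.get(nm,.06))[:2].round(3) )
E
```

```text
top
red 35 [126.8 245. ] [121 239  12  13] [0.396 0.422]
cork 3589 [424.6  56.6] [342   0 170 103] [ 0.995 -0.514]
cork 227 [486.    1.6] [442   0  70   7] [ 1.196 -0.741]
cork 32 [365.4  69.4] [356  64  18  10] [ 0.95  -0.319]
cork 45 [424.   85.6] [417  80  19  13] [ 0.893 -0.503]
cork 37 [316.9 123.5] [304 117  21  20] [ 0.767 -0.155]
cork 284 [368.6 172.4] [358 158  26  28] [ 0.609 -0.307]
cork 276 [309.6 177.7] [299 163  26  28] [ 0.594 -0.127]
cork 298 [340.5 175.4] [329 162  29  27] [ 0.6   -0.221]
bluebar 177 [201.9 118.6] [195 111  15  16] [0.775 0.2  ]
lightblue 446 [172.6 170.1] [160 158  26  29] [0.614 0.283]
rod 464 [132.9  85.5] [118  78  30  16] [0.908 0.433]
rod 509 [259.2 119.9] [248  91  24  45] [0.789 0.024]
rod 301 [121.9 106.5] [103 103  39   8] [0.836 0.464]
rod 130 [208.5 127.4] [199 116  17  19] [0.764 0.185]
rod 1693 [179.  182.6] [130 152  94  50] [0.585 0.273]
rod 671 [ 36.5 168.3] [ 17 157  40  24] [0.633 0.715]
rod 2034 [341.8 187.4] [288 156 108  49] [ 0.568 -0.229]
rod 110 [354.5 161.6] [342 158  25  11] [ 0.65  -0.273]
rod 4350 [473.  193.7] [434 159  
[... 2924 characters left out ...]
0.  183.9] [316 180   9  12] [0.56  0.263]
rod 30 [291.4 188.6] [290 185   5  10] [0.551 0.173]
rod 793 [330.  211.4] [282 187 104  40] [0.67  0.244]
rod 2759 [155.1 233.1] [ 98 200 126  73] [ 0.592 -0.24 ]
rod 874 [266.2 225.4] [252 202  37  43] [0.661 0.056]
rod 2840 [ 23.6 257.2] [  0 213  52  82] [ 0.564 -0.574]
rod 393 [429.2 224.9] [408 216  45  19] [0.799 0.479]
rod 96 [193.6 224.4] [186 221  16   8] [ 0.595 -0.134]
rod 104 [160.9 234.6] [154 230  15  10] [ 0.602 -0.225]
rod 646 [436.4 249.6] [415 237  44  26] [0.874 0.447]
rod 109 [126.5 245.2] [119 241  16  10] [ 0.609 -0.317]
rod 166 [264.6 259.5] [253 252  25  14] [0.765 0.017]
rod 969 [474.6 317.5] [436 276  76  79] [1.054 0.414]
```

```bash
python3 - <<'E'
import cv2
a=cv2.imread('pics/top0.png');b=cv2.imread('pics/scene0.png')
cv2.imwrite('pics/topcar.png',cv2.resize(a[140:230,270:420],None,fx=5,fy=5,interpolation=2))
cv2.imwrite('pics/topleft.png',cv2.resize(a[140:290,90:290],None,fx=4,fy=4,interpolation=2))
E
```

```text
(no output)
```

View pics/topcar.png

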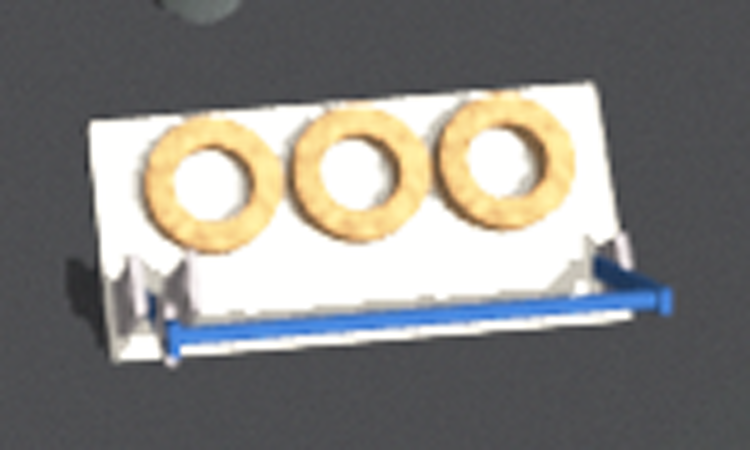

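View pics/topleft.png

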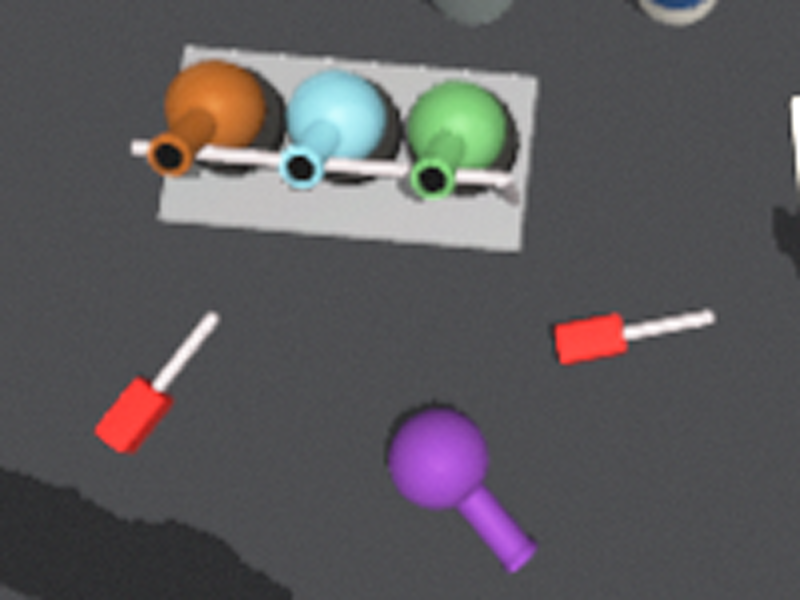

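The two pin candidates in the top view are (122,244), at about 0.58 m from the base, and (238,225), at about 0.46 m. The second is nearest the base, so it is the one to use. The crop shows it as a red handle with a rod pointing towards -y. The purple flask is left alone. Next is a wrist view of the carrier.

```bash
python3 - <<'E'
from h import *
for nm,l in (('ringtop',[(312.6,176.8),(342.2,174.4),(371.2,172.2)]),):
  P=[onz('top',u,.036) for u in l]; print(np.round(P,4))
for u in [(238,225),(122,244)]:
  p=onz('top',u,.02); print(u,p.round(3),np.hypot(*p[:2]))
yax=P[0]-P[2]; print(yax[:2]/np.linalg.norm(yax[:2]), np.linalg.norm(yax))
yv=np.array([*yax[:2],0]);
R=rot([0,0,-1],yv)
print(inverse_kinematics([.50,-.2,.27],R))
movep([.50,-.2,.27],R)
im,d,st=shot('wrist','wcar'); np.save('pics/wcar_d.npy',d); print(sense()['time_s'],st['position'])
import pickle; pickle.dump((im,d,st),open('pics/wcar.pkl','wb'))
E
```

```text
[[ 0.5967 -0.1359  0.036 ]
 [ 0.6038 -0.2262  0.036 ]
 [ 0.6102 -0.315   0.036 ]]
(238, 225) [0.453 0.091 0.02 ] 0.4623208010756378
(122, 244) [0.399 0.434 0.02 ] 0.5894408678427843
[-0.07526766  0.99716337] 0.1795564547115663
[-0.28250085  0.27052371  0.71802098  1.87268252 -0.20160661  1.07166283
  2.16087035]
3.125 [ 0.50042159 -0.19922837  0.26990122]
```

View pics/wcar.png

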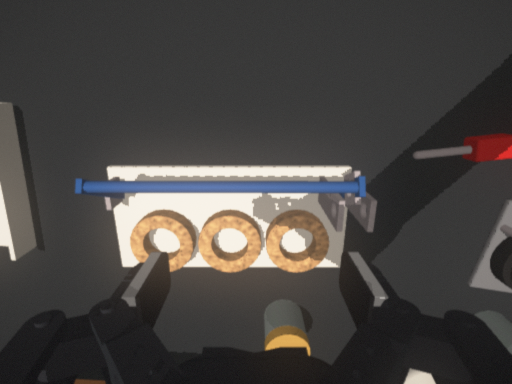

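The wrist view shows the carrier with its rings at (162,242), (230,242) and (298,242), the gate bar at y≈187, and the eyelet plates near (350,205). The pin is at (490,148). Next I take 3D positions from depth and colour.

```bash
cat >> h.py <<'E'
def cloud(n,d,st=None):
    v,u=np.mgrid[0:d.shape[0],0:d.shape[1]]
    o,_=ray(n,(0,0),st); p=camera_params(n);K=p['K']
    c=np.stack([(u-K[0,2])/K[0,0]*d,(v-K[1,2])/K[1,1]*d,d],-1)
    R=np.array(st['tcp_rot'])@p['tool_from_camera'][:3,:3] if n=='wrist' else np.array(p['rotation'])
    return c@R.T+o
def circ(P):
    A=np.c_[2*P,np.ones(len(P))];b=(P**2).sum(1);x=np.linalg.lstsq(A,b,rcond=None)[0];return x[:2],math.sqrt(x[2]+x[0]**2+x[1]**2)
E
python3 - <<'E'
from h import *
import pickle
im,d,st=pickle.load(open('pics/wcar.pkl','rb'))
C=cloud('wrist',d,st)
bench=C[20:120,150:350,2]; print('bench z',np.median(bench),bench.std())
print('base z',np.median(C[175:180,150:300,2]))
m=mask(im,(8,80,60),(22,255,255))
for a,c,b,k in blobs(m,400):
    P=C[k&(d>0)]; print(a,c,b,'zmax',np.percentile(P[:,2],[5,50,95]).round(4))
    if a>6000: continue
    T=P[P[:,2]>np.percentile(P[:,2],95)-.006]
    h=cv2.convexHull((T[:,:2]*10000).astype(np.int32))[:,0]/10000.
    print('  hull circ',circ(h),'n',len(T), 'ray hull')
m=mask(im,(105,120,40),(125,255,255))
for a,c,b,k in blobs(m,200):
    P=C[k&(d>0)]; print('bar',a,c,b,np.percentile(P[:,2],[5,50,95]).round(4))
    P=P[np.abs(P[:,2]-np.median(P[:,2]))<.015]
    print(P.mean(0),np.polyfit(P[:,1],P[:,0],1), P[:,1].min(),P[:,1].max())
v=im[150:260,300:420,::-1]; cv2.imwrite('pics/wpl.png',cv2.resize(v,None,fx=5,fy=5,interpolation=2))
E
```

```text
bench z -0.001313192514044187 0.025356408919574788
base z 0.010589714564728653
2150 [163.8 237.2] [130 210  66  62] zmax [0.0176 0.035  0.0365]
  hull circ (array([ 0.5680586 , -0.28939015]), 0.07659498088300988) n 1671 ray hull
2441 [229.5 241.6] [198 210  63  63] zmax [0.0178 0.0351 0.0365]
  hull circ (array([ 0.60712097, -0.22368611]), 0.04133691225621888) n 1940 ray hull
2463 [296.5 241.5] [266 210  63  63] zmax [0.0171 0.0352 0.0366]
  hull circ (array([ 0.60049997, -0.13422478]), 0.041377208754736265) n 1930 ray hull
900 [286.7 338.9] [264 326  47  31] zmax [0.0567 0.0726 0.0754]
  hull circ (array([ 0.61315818, -0.1422226 ]), 0.13230448848503315) n 560 ray hull
bar 1012 [317.6 186.7] [238 176 128  21] [0.1074 0.1099 0.1127]
[ 0.49787142 -0.13745516  0.10990779] [-0.0770815   0.48727617] -0.21443879345926983 -0.09136115573548101
bar 532 [100.2 186.4] [ 75 179  68  15] [0.1066 0.1097 0.1127]
[ 0.5136835  -0.3479839   0.10967295] [-0.06328995  0.49165962] -0.3713768175835852 -0.30815364038076926
```

View pics/wpl.png

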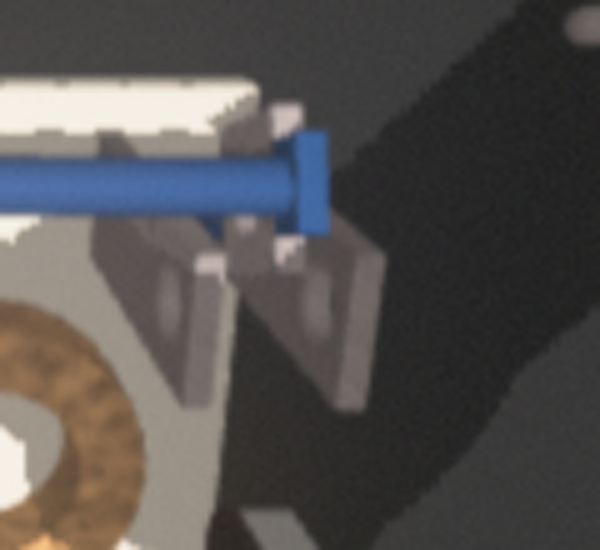

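The rings agree between the top and wrist views to about 3 mm. The bar sits at about z 0.106, so the gate is near 1.18 rad, which is within the stated range. I'll pinch the bar and follow its arc down.

```bash
cat >> h.py <<'E'
O=np.array([.6055,-.2250,0]); ey=np.array([-.07527,.99716,0]); ex=np.array([.99716,.07527,0]); ez=np.array([0,0,1.])
def L(x,y,z): return O+ex*x+ey*y+ez*z
def toL(P): P=np.array(P)-O; return np.array([P@ex,P@ey,P[2]])
def gatept(th,y): return L(-.070-.082*math.cos(th),y,.030+.082*math.sin(th))
E
python3 - <<'E'
from h import *
best=None
for sg in (1,-1):
    R=rot([0,0,-1],sg*ex)
    for y in (0,.045,-.045):
        ok=[inverse_kinematics(gatept(t,y)+[0,0,.008],R) is not None for t in (1.55,1.18,.6,.05)]; print(sg,y,ok)
        if all(ok) and best is None: best=(sg,y)
sg,y=best; R=rot([0,0,-1],sg*ex); print(best)
th0=1.18
command_gripper(.045,20)
movep(gatept(th0,y)+[0,0,.07],R)
im,d,st=shot('wrist','wbar')
move_l(gatept(th0,y)+[0,0,.008],R,feed=.1)
command_gripper(0,20); s=sense(); print(s['finger_gap'],s['wrist_force'],s['time_s'])
for t in np.linspace(th0,0.03,9)[1:]:
    move_l(gatept(t,y)+[0,0,.008],R,feed=.08); s=sense(); print(round(t,2),s['finger_gap'].round(4),np.round(s['wrist_force'],1),toL(s['position']).round(4))
E
```

```text
1 0 [True, True, True, True]
1 0.045 [True, True, True, True]
1 -0.045 [True, True, True, True]
-1 0 [True, True, True, True]
-1 0.045 [True, True, True, True]
-1 -0.045 [True, True, True, True]
(1, 0)
0.011351774420973721 [ 0.60187975 -0.16475504  2.47582702] 5.925Traceback (most recent call last):
  File "<stdin>", line 16, in <module>
AttributeError: 'float' object has no attribute 'round'
```

```bash
python3 - <<'E'
from h import *
sg,y=1,0; R=rot([0,0,-1],sg*ex); th0=1.18
for t in np.linspace(th0,0.03,9)[1:]:
    move_l(gatept(t,y)+[0,0,.008],R,feed=.08); s=sense(); print(round(t,2),round(s['finger_gap'],4),np.round(s['wrist_force'],1),toL(s['position']).round(4))
sleep(.3)
s=sense();print(s['finger_gap'],s['wrist_force'],s['time_s'])
shot('scene','gate1',3,(80,150,250,280))
E
```

```text
1.04 0.0109 [-0.8 -0.2  0.4] [-0.1121 -0.0002  0.1085]
0.89 0.011 [ 1.8 -1.4 -3.2] [-1.215e-01 -1.000e-04  1.016e-01]
0.75 0.0114 [ 3.6 -1.2 -6.3] [-1.297e-01 -1.000e-04  9.360e-02]
0.6 0.0112 [ 5.  -2.7 -5.7] [-1.369e-01 -1.000e-04  8.430e-02]
0.46 0.011 [ 5.  -1.3 -5.5] [-1.427e-01 -1.000e-04  7.390e-02]
0.32 0.0111 [ 7.5 -0.7 -3.5] [-1.469e-01 -1.000e-04  6.280e-02]
0.17 0.0113 [ 8.7 -0.5 -3.1] [-0.1493 -0.      0.0512]
0.03 0.0113 [ 8.2  0.7 -0.3] [-1.501e-01 -1.000e-04  3.980e-02]
0.010868255265102838 [ 8.57852639  0.22720892 -1.22031608] 8.875
```

View pics/gate1.png

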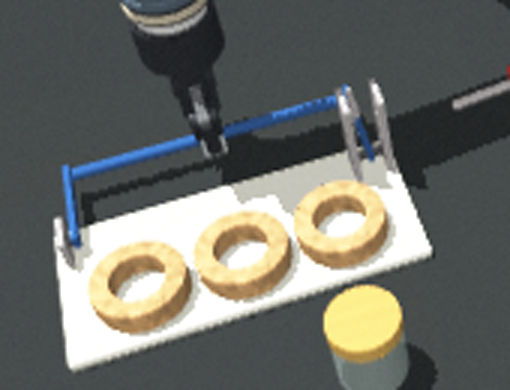

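The gate is flat: the bar lies forward at gripper height, about z 0.030. I'll release it and view the rack from the wrist.

```bash
sed -i 's/^O=.*; ey=/O=np.array([.6072,-.2242,0]); ey=/' h.py; python3 - <<'E'
from h import *
import pickle
command_gripper(.045)
p=sense()['position']; move_l(p+np.array([0,0,.15]),feed=.2)
a=onz('top',(90+185/4,140+45/4),.01);b=onz('top',(90+537/4,140+77/4),.01);yr=a-b;print(a,b,np.linalg.norm(yr)); yr/=np.linalg.norm(yr);print(yr)
R=rot([0,0,-1],yr)
command_gripper(.085)
movep([.47,.26,.29],R)
im,d,st=shot('wrist','wrack'); pickle.dump((im,d,st),open('pics/wrack.pkl','wb')); print(sense()['time_s'])
E
```

```text
[0.68741817 0.41090984 0.01      ] [0.66023051 0.13440342 0.01      ] 0.2778398288258269
[0.09785371 0.99520081 0.        ]
12.6167
```

View pics/wrack.png

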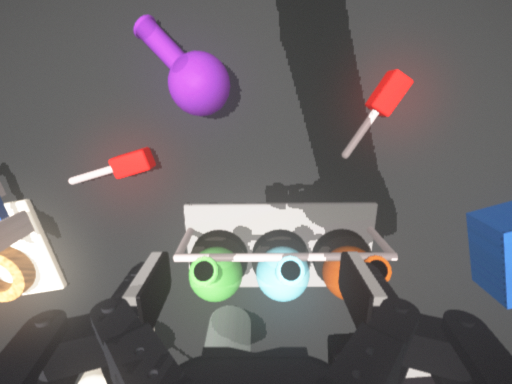

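The wrist view shows the flask mouths: green (204,271), blue (290,270) and amber (376,270), with the balls beneath. I'll fit spheres to the ball depth and locate the mouth rings.

```bash
cat >> h.py <<'E'
from scipy.optimize import least_squares
COL=dict(amber=((4,120,30),(14,255,255)),blue=((88,60,60),(104,255,255)),green=((48,80,40),(75,255,255)))
def flask(n,im,d,st,c,zlim=.03):
    m=cv2.erode(mask(im,*COL[c]),np.ones((3,3),np.uint8)); bl=max(blobs(m,60),key=lambda b:b[0])
    C=cloud(n,d,st); P=C[bl[3]&(d>0)]
    # robust sphere r=36mm
    x0=np.median(P,0)-[0,0,.03]
    f=lambda x:np.linalg.norm(P-x,axis=1)-.036
    r=least_squares(f,x0,loss='soft_l1',f_scale=.0015)
    res=f(r.x); b=r.x; inl=np.abs(res)<.002
    far=P[res>.045]
    return b,inl.sum(),len(P),np.sqrt((res[inl]**2).mean()),far,P
E
python3 - <<'E'
from h import *
import pickle
im,d,st=pickle.load(open('pics/wrack.pkl','rb'))
for c in COL:
    b,ni,n,rm,far,P=flask('wrist',im,d,st,c)
    print(c,b.round(4),ni,n,rm.round(4),'far',len(far), end=' ')
    top=far[far[:,2]>np.percentile(far[:,2],97)-.02] if len(far) else far
    if len(far)>10:
        # neck/lip points: fit axis minimising distance |perp|-~radius
        f=lambda a:(lambda u:np.linalg.norm(np.cross(far-b,u),axis=1)-np.where((far-b)@u>.0905,.0155,.013))(np.array([a[0],a[1],1])/np.sqrt(a[0]**2+a[1]**2+1))
        r=least_squares(f,[-.6,0],loss='soft_l1',f_scale=.002);u=np.array([*r.x,1]);u/=np.linalg.norm(u)
        print('axis',u.round(3),'tilt',np.degrees(np.arccos(u[2])).round(1),'rms',np.sqrt(np.median(f(r.x)**2)).round(4),'len',((far-b)@u).max().round(4))
t=cv2.imread('pics/top0.png')[:,:,::-1].copy(); dt=np.load('pics/top0d.npy')
for c in COL:
    b,ni,n,rm,far,P=flask('top',t,dt,None,c); print('top',c,b.round(4),ni,n,rm.round(4))
E
```

```text
amber [0.6268 0.3717 0.0599] 357 357 0.0005 far 0 Traceback (most recent call last):
  File "<stdin>", line 5, in <module>
  File "h.py", line 49, in flask
    m=cv2.erode(mask(im,*COL[c]),np.ones((3,3),np.uint8)); bl=max(blobs(m,60),key=lambda b:b[0])
                                                              ~~~^^^^^^^^^^^^^^^^^^^^^^^^^^^^^^^
ValueError: max() iterable argument is empty
```

```bash
python3 - <<'E'
import re
s=open('h.py').read()
s=s.replace("m=cv2.erode(mask(im,*COL[c]),np.ones((3,3),np.uint8)); bl=max(blobs(m,60),key=lambda b:b[0])\n    C=cloud(n,d,st); P=C[bl[3]&(d>0)]",
"m=mask(im,*COL[c]); C=cloud(n,d,st); P=C[(m>0)&(d>0)&(np.abs(C[:,:,0]-.6)<.12)&(C[:,:,2]>.03)&(C[:,:,2]<.18)&(C[:,:,1]>.1)&(C[:,:,1]<.45)]")
open('h.py','w').write(s)
E
cat > f.py <<'E'
from h import *
import pickle
im,d,st=pickle.load(open('pics/wrack.pkl','rb'))
H=hsv(im); print(H[285,285],H[290,215],H[285,335],H[275,300])
for c in COL:
  try:
    b,ni,n,rm,far,P=flask('wrist',im,d,st,c)
    print(c,b.round(4),ni,n,rm.round(4),'far',len(far), end=' ')
    if len(far)>10:
        f=lambda a:(lambda u:np.linalg.norm(np.cross(far-b,u),axis=1)-np.where((far-b)@u>.0905,.0155,.013))(np.array([a[0],a[1],1])/np.sqrt(a[0]**2+a[1]**2+1))
        r=least_squares(f,[-.6,0],loss='soft_l1',f_scale=.002);u=np.array([*r.x,1]);u/=np.linalg.norm(u)
        print('axis',u.round(3),'tilt',np.degrees(np.arccos(u[2])).round(1),'rms',np.sqrt(np.median(f(r.x)**2)).round(4),'len',((far-b)@u).max().round(4),end=' ')
    print()
  except Exception as e: print(c,e)
t=cv2.imread('pics/top0.png')[:,:,::-1].copy(); dt=np.load('pics/top0d.npy')
for c in COL:
    b,ni,n,rm,far,P=flask('top',t,dt,None,c); print('top',c,b.round(4),ni,n,rm.round(4))
E
python3 f.py
```

```text
[ 91  26 255] [ 54  73 250] [ 12 160 238] [ 91  30 254]
amber [0.5962 0.3668 0.0982] 73 767 0.0012 far 0 
blue [0.6175 0.2816 0.0624] 195 261 0.0014 far 52 axis [-0.626  0.029  0.779] tilt 38.8 rms 0.0021 len 0.0961 
green [0.6064 0.1895 0.062 ] 578 934 0.0011 far 122 axis [-0.525  0.069  0.848] tilt 32.0 rms 0.0021 len 0.0949 
top amber [0.6139 0.3734 0.0676] 110 513 0.0011
top blue [0.6081 0.2825 0.0656] 133 482 0.0011
top green [0.6028 0.192  0.0633] 197 468 0.0011
```

```bash
python3 - <<'E'
from h import *
import pickle
im,d,st=pickle.load(open('pics/wrack.pkl','rb'))
B=dict(green=(.6068,.1900,.062),blue=(.6168,.2808,.062),amber=(.6263,.3708,.062))
for c,b in B.items():
    for t in (32,35,38):
        u=np.array([-.995*math.sin(math.radians(t)),.098*math.sin(math.radians(t)),math.cos(math.radians(t))])
        print(c,t,proj('wrist',np.array(b)+.096*u,st).round(1),proj('top',np.array(b)+.096*u).round(1),'ball',proj('top',b).round(1),proj('wrist',b,st).round(1))
cv2.imwrite('pics/wrc.png',cv2.resize(im[220:320,160:420,::-1],None,fx=3,fy=3,interpolation=2))
E
```

```text
green 32 [200.7 274.3] [197.7 183.2] ball [203.9 172. ] [213.4 272.6]
green 35 [200.9 269.2] [197.7 184.9] ball [203.9 172. ] [213.4 272.6]
green 38 [201.2 264.2] [197.7 186.6] ball [203.9 172. ] [213.4 272.6]
blue 32 [289.9 275. ] [164.2 179.7] ball [173.3 168.9] [281.6 273.1]
blue 35 [289.7 269.9] [164.3 181.4] ball [173.3 168.9] [281.6 273.1]
blue 38 [289.5 264.9] [164.3 183.1] ball [173.3 168.9] [281.6 273.1]
amber 32 [378.1 275.3] [131.1 176.4] ball [143.  165.9] [349.1 273.3]
amber 35 [377.5 270.2] [131.2 178.2] ball [143.  165.9] [349.1 273.3]
amber 38 [376.9 265.2] [131.4 179.8] ball [143.  165.9] [349.1 273.3]
```

View pics/wrc.png

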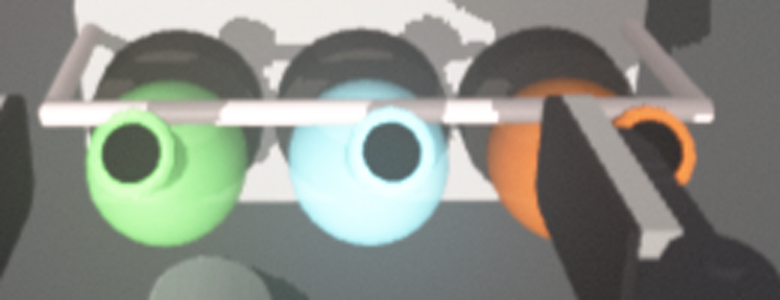

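Predicted mouth pixels for a 35° tilt match the observed ones to about 3 px, and the ball height of 0.062 agrees with the ring geometry. I'll take green first.

```bash
cat >> h.py <<'E'
B=dict(green=(.6068,.1910,.062),blue=(.6168,.2812,.062),amber=(.6263,.3708,.062))
yr=np.array([.098,.995,0])
def axis(t=35): t=math.radians(t); return np.array([-.995*math.sin(t),.098*math.sin(t),math.cos(t)])
def pick(c,t=35,sg=1):
    u=axis(t); b=np.array(B[c]); R=rot(-u,sg*yr)
    command_gripper(.06,20)
    movep(b+u*.19,R); move_l(b+u*.084,R,feed=.12)
    command_gripper(0,60); s=sense(); print('gap',s['finger_gap'],np.round(s['wrist_force'],1))
    move_l(b+u*.084+[0,0,.03],R,feed=.08); move_l(b+u*.084+[0,0,.20],R,feed=.2)
    s=sense(); print('lifted gap',s['finger_gap'],np.round(s['wrist_force'],1),s['time_s'])
E
python3 - <<'E'
from h import *
u=axis(); 
for sg in (1,-1):
  R=rot(-u,sg*yr); Rv=rot([0,0,-1],sg*ey)
  for c in B: print(sg,c,[None if q is None else np.round(q,2) for q in [inverse_kinematics(np.array(B[c])+u*.084,R),inverse_kinematics(np.array(B[c])+u*.084+[0,0,.2],R)]])
  for y in (-.09,0,.09): print(sg,y,np.round(inverse_kinematics(L(0,y,.148),Rv),2))
pick('green')
shot('scene','g1',3,(220,60,420,230))
E
```

```text
1 green [array([-0.87,  0.38,  0.35,  2.23,  1.32,  0.25, -0.35]), array([-1.62,  0.09,  1.13,  2.05,  0.47,  0.59,  0.63])]
1 blue [array([-1.5 ,  0.72,  1.1 ,  2.12, -0.96,  0.25,  1.69]), array([-1.61,  0.27,  1.09,  1.94,  0.24,  0.61,  0.71])]
1 amber [array([-1.47,  0.7 ,  0.91,  1.97, -0.23,  0.28,  0.87]), array([-1.59,  0.42,  1.03,  1.79,  0.1 ,  0.67,  0.73])]
1 -0.09 [-0.14  0.75  0.89  1.64 -0.65  1.08  2.58]
1 0 [-0.3   0.68  0.89  1.74 -0.61  1.02  2.46]
1 0.09 [-0.42  0.61  0.83  1.82 -0.54  0.95  2.28]
-1 green [None, array([-1.65,  0.1 ,  1.17,  2.05,  0.45,  0.58, -2.49])]
-1 blue [array([-1.5 ,  0.72,  1.1 ,  2.12, -0.96,  0.25, -1.46]), array([-1.65,  0.3 ,  1.15,  1.94,  0.18,  0.6 , -2.37])]
-1 amber [array([-1.57,  0.81,  1.1 ,  1.97, -0.75,  0.36, -1.79]), array([-1.64,  0.46,  1.13,  1.8 , -0.02,  0.66, -2.31])]
-1 -0.09 [-0.28  0.94  1.22  1.64 -0.93  1.25 -0.35]
-1 0 [-0.45  0.89  1.24  1.75 -0.91  1.2  -0.44]
-1 0.09 [-0.62  0.85  1.25  1.83 -0.89  1.16 -0.56]
gap 0.02434063002721224 [-1.7  0.7  2. ]
lifted gap 0.024426234695929017 [ 0.2 -0.1 -1.6] 17.0917
```

View pics/g1.png

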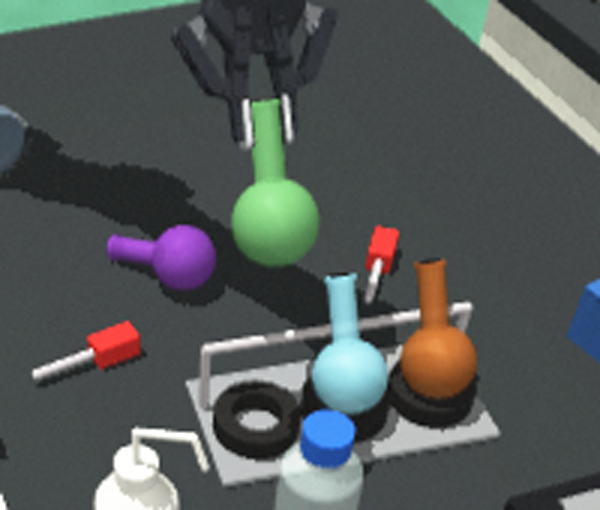

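Green is held and the other two flasks are undisturbed. I'll carry it upright to a point above ring1 and measure the hang angle.

```bash
cat >> h.py <<'E'
def hang(c):
    """ball centre and axis of held flask relative to TCP from scene camera"""
    st=sense(); im,d=camera('scene'); m=mask(im,*COL[c]); C=cloud('scene',d); p=np.array(st['position'])
    g=(m>0)&(d>0)&(np.linalg.norm(C-(p-[0,0,.06]),axis=2)<.11); P=C[g]
    f=lambda x:np.linalg.norm(P-x,axis=1)-.036
    r=least_squares(f,p-[0,0,.084],loss='soft_l1',f_scale=.0015); res=f(r.x)
    dlt=r.x-p; print('hang ball-TCP',dlt.round(4),'n',(abs(res)<.002).sum(),len(P),'tilt deg',np.degrees(np.arctan2(np.hypot(*dlt[:2]),-dlt[2])).round(1)); return dlt
def carry(y,hz=.30):
    Rv=rot([0,0,-1],ey)
    movep([.50,.02,.38],rot([0,0,-1],[0,1,0])); movep(L(0,y,hz),Rv)
E
python3 - <<'E'
from h import *
carry(-.09); s=sense(); print(s['time_s'],s['finger_gap'],s['position'])
hang('green'); shot('scene','g2',3,(60,100,260,270))
E
```

```text
19.4417 0.024709838879673436 [ 0.61489905 -0.31182634  0.30013879]
hang ball-TCP [ 0.0008 -0.0003 -0.0774] n 244 1090 tilt deg 0.6
```

View pics/g2.png

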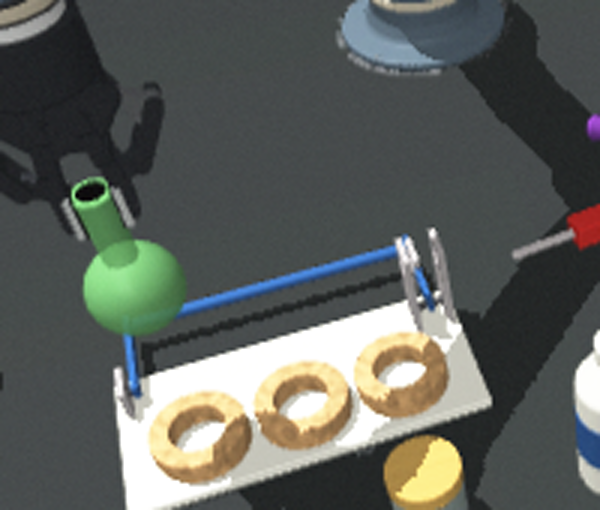

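```bash
cat >> h.py <<'E'
def place(y,zt=.143):
    Rv=rot([0,0,-1],ey)
    move_l(L(0,y,.175),Rv,feed=.15)
    hit=move_l(L(0,y,zt),Rv,feed=.03,until_force=3); s=sense()
    print('hit',hit,'L',toL(s['position']).round(4),np.round(s['wrist_force'],1),s['finger_gap'])
    return hit
def release(y):
    Rv=rot([0,0,-1],ey); p=toL(sense()['position'])
    command_gripper(.055); sleep(.3); q=p.copy(); q[2]=.30; move_l(L(*q),Rv,feed=.2)
def seated(c,y):
    """scene + top fit of placed flask vs ring, in carrier frame"""
    for n in ('scene','top'):
        im,d=camera(n); m=mask(im,*COL[c]); C=cloud(n,d); p=L(0,y,.064)
        g=(m>0)&(d>0)&(np.linalg.norm(C-p-[0,0,.03],axis=2)<.11); P=C[g]
        if len(P)<50: print(n,'few',len(P)); continue
        f=lambda x:np.linalg.norm(P-x,axis=1)-.036
        r=least_squares(f,p,loss='soft_l1',f_scale=.0015); b=r.x; res=f(b); far=P[res>.02]
        print(n,c,'L',(toL(b)-[0,y,0]).round(4),len(P),end=' ')
        if len(far)>15:
            h=lambda a:(lambda u:np.linalg.norm(np.cross(far-b,u),axis=1)-np.where((far-b)@u>.0905,.0155,.013))(np.array([a[0],a[1],1])/np.sqrt(a[0]**2+a[1]**2+1))
            rr=least_squares(h,[0,0],loss='soft_l1',f_scale=.002); print('tilt',np.degrees(rr.x).round(1),len(far),end='')
        print()
E
python3 - <<'E'
from h import *
hang_=place(-.09)
E
```

```text
hit True L [-0.0005 -0.0901  0.1505] [-0.3 -0.2  3.4] 0.024740191337207555
```

```bash
python3 - <<'E'
from h import *
p=toL(sense()['position'])
print(move_l(L(0,-.09,p[2]-.004),rot([0,0,-1],ey),feed=.02,until_force=6)); s=sense(); print(toL(s['position']).round(4),np.round(s['wrist_force'],1),s['finger_gap'])
seated('green',-.09)
release(-.09); print(sense()['time_s'])
seated('green',-.09)
shot('scene','g3',3,(60,100,260,270))
E
```

```text
True
[-0.0006 -0.0906  0.1502] [-1.7  0.2  6. ] 0.024183377300161797
scene green L [-0.0005 -0.0038  0.0899] 703 tilt [3.6 2.9] 96
top green L [-0.0006 -0.0008  0.0656] 323 tilt [-3.5 10. ] 30
23.2083
scene green L [-0.0011 -0.0039  0.0915] 720 tilt [0.2 3.2] 97
top green L [-0.0032  0.0009  0.1158] 456 tilt [ 13.8 -23.2] 16
```

View pics/g3.png

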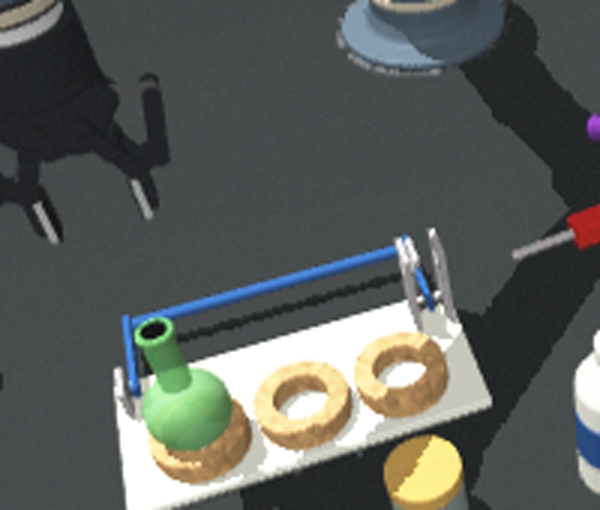

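Visually green is seated in ring1. The sphere fit was contaminated by the neck, so I'll check predicted pixel positions against the observed mouth and ball instead.

```bash
cat >> h.py <<'E'
def seated2(c,y):
    b0=L(0,y,.064)
    for n in ('scene','top'):
        im,d=camera(n); m=mask(im,*COL[c]); C=cloud(n,d)
        base=(m>0)&(d>0)&(np.linalg.norm(C-b0-[0,0,.03],axis=2)<.12)
        P=C[base&(C[:,:,2]<.090)&(C[:,:,2]>.04)]
        f=lambda x:np.linalg.norm(P-x,axis=1)-.036
        b=least_squares(f,b0,loss='soft_l1',f_scale=.001).x
        # mouth: dark/hole or lip: lip points z>.15
        Q=C[base&(C[:,:,2]>.12)]
        msg=''
        if len(Q)>20:
            h=lambda a:np.linalg.norm(np.cross(Q-b,(lambda u:u/np.linalg.norm(u))(np.array([a[0],a[1],1]))),axis=1)-np.where(Q[:,2]>.1535,.0155,.013)
            rr=least_squares(h,[0,0],loss='soft_l1',f_scale=.002); msg='tilt deg %s n%d'%(np.degrees(rr.x).round(1),len(Q))
        print(n,c,'off',(toL(b)-[0,y,0]).round(4),len(P),msg)
        bl=[x for x in blobs(base.astype(np.uint8)*255,50)]
        print('   pred mouth px',proj(n,b0+[0,0,.096]).round(1),'pred ball px',proj(n,b0).round(1),'blob',[(x[0],x[1],x[2]) for x in bl])
E
python3 - <<'E'
from h import *
seated2('green',-.09)
shot('top','t3',6,(340,140,420,220))
E
```

```text
scene green off [ 0.001  -0.0004  0.0634] 383 tilt deg [-1.8  0. ] n182
   pred mouth px [110.8 210. ] pred ball px [122.3 234.9] blob [(np.int32(699), array([120.6, 231.1]), array([105, 206,  32,  44], dtype=int32))]
top green off [-0.0025 -0.0005  0.0632] 199 tilt deg [-1.3  0.1] n100
   pred mouth px [386.1 160.1] pred ball px [373.9 168.8] blob [(np.int32(455), array([375.5, 168.5]), array([363, 157,  29,  24], dtype=int32))]
```

View pics/t3.png

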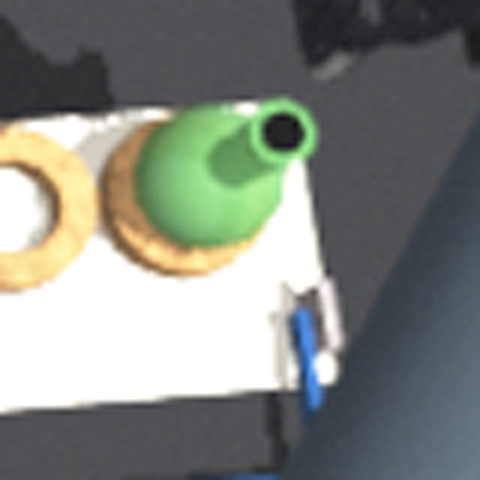

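Green's ball is within 2.5 mm of the ring axis, at z 0.063, with tilt under 2°. Next I take blue to ring2.

```bash
python3 - <<'E'
from h import *
movep([.50,.02,.38],rot([0,0,-1],[0,1,0]))
pick('blue')
carry(0); hang('blue')
place(0); s=sense()
shot('scene','b1',3,(60,100,260,270)); print(s['time_s'])
E
```

```text
gap 0.024791153919006215 [-2.5 -0.3  3.9]
lifted gap 0.024646376097591276 [-0.2  1.2 -1.8] 29.45
hang ball-TCP [-0.0011 -0.0007 -0.0729] n 168 1008 tilt deg 1.1
hit True L [-1.000e-04 -0.000e+00  1.492e-01] [-0.2 -0.9  4.3] 0.02448645056286786
33.45
```

View pics/b1.png

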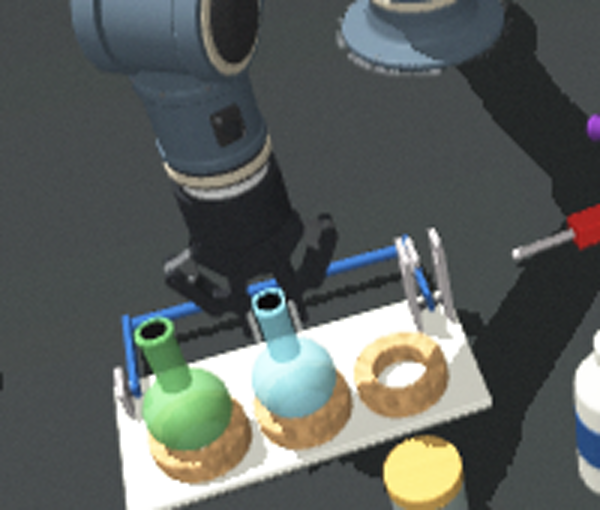

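```bash
python3 - <<'E'
from h import *
release(0); seated2('blue',0); seated2('green',-.09)
movep([.50,.02,.38],rot([0,0,-1],[0,1,0]))
pick('amber')
carry(.09); hang('amber')
place(.09); s=sense()
shot('scene','a1',3,(60,100,260,270)); print(s['time_s'])
E
```

```text
scene blue off [ 0.0011 -0.0001  0.0636] 263 tilt deg [ 0.3 -0.2] n164
   pred mouth px [149.1 199.2] pred ball px [157.6 224.2] blob [(np.int32(230), array([152.2, 208.9]), array([144, 196,  16,  25], dtype=int32)), (np.int32(263), array([160.2, 230.2]), array([149, 222,  22,  17], dtype=int32))]
top blue off [-0.0026  0.      0.063 ] 148 tilt deg [ 1.  -0.3] n102
   pred mouth px [353.  162.6] pred ball px [343.9 171.1] blob [(np.int32(362), array([344.5, 170.2]), array([334, 158,  25,  25], dtype=int32))]
scene green off [ 0.0009 -0.0005  0.0634] 379 tilt deg [-1.7 -0.1] n181
   pred mouth px [110.8 210. ] pred ball px [122.3 234.9] blob [(np.int32(707), array([120.7, 231.2]), array([105, 206,  32,  44], dtype=int32))]
top green off [-0.0027 -0.      0.0632] 177 tilt deg [-2.4 -1.1] n61
   pred mouth px [386.1 160.1] pred ball px [373.9 168.8] blob [(np.int32(372), array([373.4, 168.6]), array([363, 157,  23,  24], dtype=int32))]
gap 0.02459319228739642 [-2.2  0.1  2.9]
lifted gap 0.024578098579258637 [-0.2 -1.1 -0.9] 41.0417
hang ball-TCP [-0.0022 -0.0002 -0.0728] n 160 930 tilt deg 1.7
hit True L [0.0002 0.0901 0.1489] [ 1.3 -0.1  1.6] 0.024700828721477542
45.075
```

View pics/a1.png

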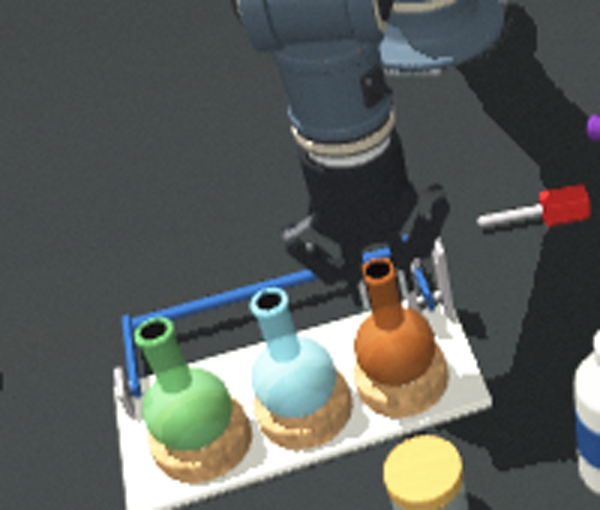

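All three flasks are in. The pin has visibly been knocked, so I'll locate it again later. I'll release amber, check it, and swing the gate up.

```bash
python3 - <<'E'
from h import *
release(.09); seated2('amber',.09)
y=.045; R=rot([0,0,-1],ex)
off=np.array([0,0,.008])
command_gripper(.035,20)
movep(gatept(0.03,y)+[0,0,.2],R)
shot('scene','g5',3,(60,100,260,270)); print(sense()['time_s'])
move_l(gatept(0.03,y)+off,R,feed=.12)
command_gripper(0,25); s=sense(); print(s['finger_gap'],s['wrist_force'])
for t in np.linspace(0.03,1.571,11)[1:]:
    move_l(gatept(t,y)+off,R,feed=.08); s=sense(); print(round(t,2),round(s['finger_gap'],4),np.round(s['wrist_force'],1),toL(s['position']).round(4))
print(s['time_s'])
E
```

```text
scene amber off [ 0.0011 -0.0003  0.0635] 353 tilt deg [1.8 0.4] n156
   pred mouth px [185.5 188.9] pred ball px [191.2 214.1] blob [(np.int32(695), array([190.3, 211. ]), array([178, 187,  27,  42], dtype=int32))]
top amber off [-0.0024 -0.0001  0.0631] 207 tilt deg [ 2.3 -0.2] n99
   pred mouth px [319.9 165.2] pred ball px [313.7 173.5] blob [(np.int32(458), array([314.2, 173.5]), array([302, 160,  25,  26], dtype=int32))]
48.4333
0.010803760683678961 [-1.10945173  0.02005967  3.31385283]
0.18 0.0113 [-0.9 -0.9 -0.5] [-0.1509  0.0449  0.0532]
0.34 0.0109 [-3.7 -1.8  0.8] [-0.1484  0.0449  0.0652]
0.49 0.0107 [-6.5 -1.3  1. ] [-0.1444  0.045   0.0766]
0.65 0.0109 [-9.4 -2.1  6. ] [-0.1391  0.045   0.0871]
0.8 0.0109 [-14.8  -2.3   9.9] [-0.1329  0.0449  0.0964]
0.95 0.0104 [-19.3  -2.4  18.4] [-0.1256  0.0449  0.1047]
1.11 0.011 [-24.6  -0.2  29.2] [-0.1158  0.0449  0.1121]
1.26 0.0111 [-15.8   2.3  31.9] [-0.097   0.0446  0.1196]
1.42 0.0111 [-5.1  2.  19.9] [-0.0803  0.0446  0.1226]
1.57 0.0109 [-8.4  1.4 18.4] [-0.0695  0.0446  0.1228]
53.5917
```

View pics/g5.png

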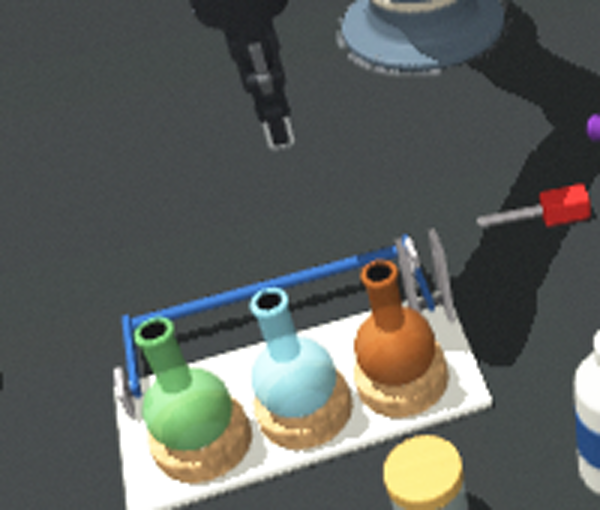

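The gate is nearly up, with the bar loaded in the grip. I'll loosen the grip, push it against the stop, and measure.

```bash
python3 - <<'E'
from h import *
R=rot([0,0,-1],ex); y=.045
command_gripper(.022); s=sense(); print(np.round(s['wrist_force'],1),toL(s['position']).round(4))
h=move_l(L(-.055,y,.121),R,feed=.04,until_force=12); s=sense(); print(h,np.round(s['wrist_force'],1),toL(s['position']).round(4))
sleep(.2)
p=toL(s['position'])
move_l(L(p[0]-.004,y,.121),R,feed=.05)
move_l(L(p[0]-.006,y,.24),R,feed=.15)
command_gripper(.085)
Rv=rot([0,0,-1],ey)
movep(L(-.12,.03,.27),Rv)
im,d,st=shot('wrist','wup'); import pickle; pickle.dump((im,d,st),open('pics/wup.pkl','wb')); print(sense()['time_s'])
C=cloud('wrist',d,st); m=mask(im,(105,100,30),(125,255,255))
P=C[(m>0)&(d>0)]; P=P[P[:,2]>.07]; Q=np.array([toL(p) for p in P]); print('bar L',np.percentile(Q,[5,50,95],axis=0).round(4))
E
```

```text
[ 0.3 -0.4 -0.2] [-0.0692  0.0454  0.1202]
True [-0.1 -0.  -1.3] [-0.0645  0.0453  0.1193]
57.6
bar L [[-0.0753 -0.1359  0.1127]
 [-0.0713 -0.0693  0.116 ]
 [-0.066   0.1358  0.1186]]
```

View pics/wup.png

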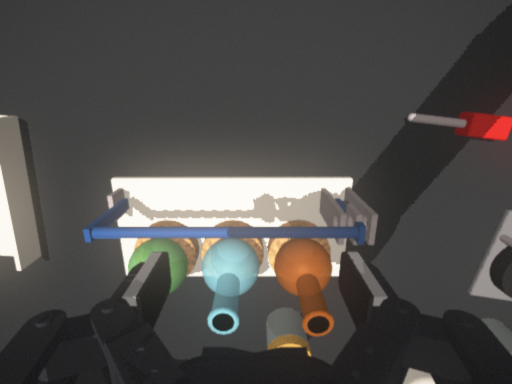

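The gate is up: the bar is at x≈-0.071, z≈0.113, with its ends symmetric at ±0.136. Next I view the outer eyelet from the +y side.

```bash
python3 - <<'E'
from h import *
import pickle
E=L(-.07,.16,.09); print('E',E)
for a in (45,35,25):
    xx=-ey*math.sin(math.radians(a))-ez*math.cos(math.radians(a))
    R=rot(xx,ex)   # tool y = z cross x
    T=camera_params('wrist')['tool_from_camera']
    # want eyelet on optical axis at 0.25
    pos=E-R@(T[:3,3]+T[:3,2]*.26)
    q=inverse_kinematics(pos,R); print(a,R[:,1].round(2),pos.round(3),q is not None)
    if q is not None:
        movep(pos,R); break
im,d,st=shot('wrist','weye'); pickle.dump((im,d,st),open('pics/weye.pkl','wb')); print(proj('wrist',E,st),sense()['time_s'])
cv2.imwrite('pics/weyec.png',cv2.resize(im[110:280,160:360,::-1],None,fx=4,fy=4,interpolation=2)[:600])
E
```

```text
E [ 0.5253556 -0.0699233  0.09     ]
45 [-0.05  0.71 -0.71] [0.518 0.023 0.182] True
[254.68485603 196.02552013] 60.0833
```

View pics/weyec.png

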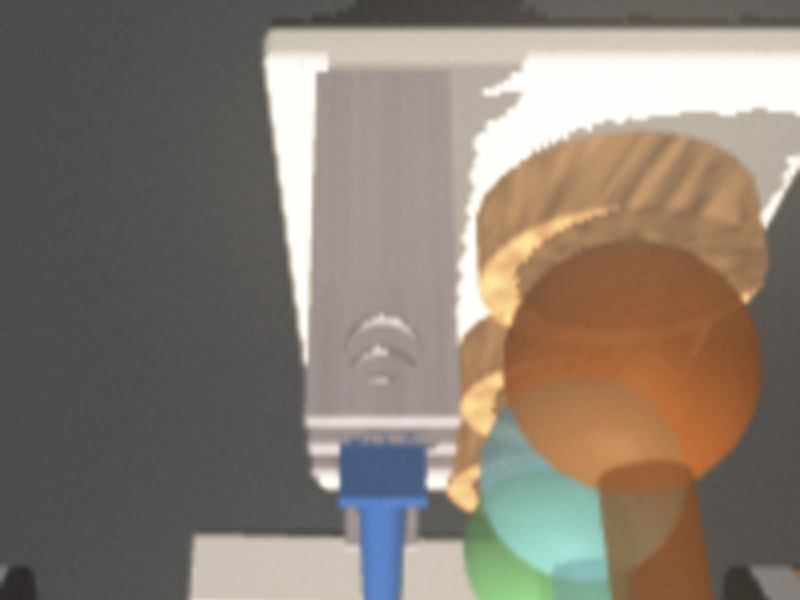

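The outer eyelet appears at (255.5,197) and was predicted at (254.7,196). The three holes look aligned. Next I locate the knocked pin.

```bash
python3 - <<'E'
from h import *
import pickle
im,d,st=pickle.load(open('pics/weye.pkl','rb'))
o,r=ray('wrist',(255.5,197.2),st); t=((L(0,.16,0)-o)@ey)/(r@ey); print('eyelet L',toL(o+r*t).round(4))
im,d=camera('scene')
m=mask(im,(0,170,90),(4,255,255))|mask(im,(176,170,90),(180,255,255))
for a,c,b,k in blobs(m,40): print(a,c,b,onz('scene',c,.02).round(3))
g=[onz('scene',x[1],.02) for x in blobs(m,40)]; g=[p for p in g if 0.3<p[0]<.6 and -.1<p[1]<.25][0]
R=rot([0,0,-1],ey)
print(g); movep([g[0]-.02 if g[0]>.45 else .43,g[1]-.03,.25],R)
im,d,st=shot('wrist','wpin'); pickle.dump((im,d,st),open('pics/wpin.pkl','wb')); print(sense()['time_s'])
E
```

```text
eyelet L [-0.0693  0.16    0.0912]
67 [218.5  13.9] [214  10  10   8] [-0.89   0.279  0.02 ]
66 [113.8  25.2] [109  22  11   8] [-0.929 -0.303  0.02 ]
109 [347.2 142. ] [342 135  11  16] [0.408 0.431 0.02 ]
167 [248.2 168.1] [240 162  17  13] [0.427 0.073 0.02 ]
[0.42723531 0.0728287  0.02      ]
62.1833
```

View pics/wpin.png

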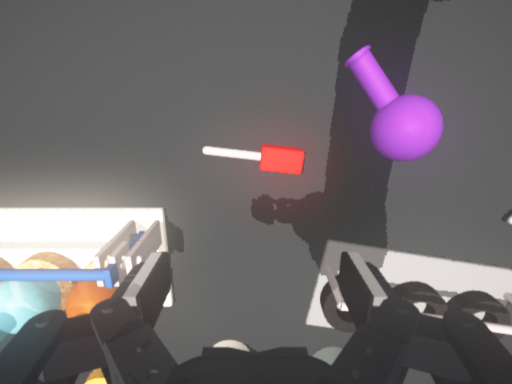

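The pin handle is at (283,159) and its rod tip at (204,150), pointing roughly towards -y.

```bash
cat >> h.py <<'E'
def findpin(im,d,st):
    C=cloud('wrist',d,st)
    m=mask(im,(0,150,60),(6,255,255))|mask(im,(174,150,60),(180,255,255))
    bl=max(blobs(m,100),key=lambda b:b[0]); g=bl[3]&(d>0); P=C[g]; zt=np.percentile(P[:,2],80)
    T=P[np.abs(P[:,2]-zt)<.004]; r=cv2.minAreaRect((T[:,:2]*1e5).astype(np.int32).astype(np.float32)); c=np.array(r[0])/1e5
    u,v=bl[1].astype(int); 
    near=np.linalg.norm(C[:,:,:2]-c,axis=2)<.11
    rod=near&(C[:,:,2]>.006)&(C[:,:,2]<.03)&(mask(im,(0,0,90),(180,70,255))>0)&(d>0)
    Q=C[rod]; 
    return c,zt,np.array(r[1])/1e5,r[2],Q
E
python3 - <<'E'
from h import *
import pickle
im,d,st=pickle.load(open('pics/wpin.pkl','rb'))
c,zt,sz,ang,Q=findpin(im,d,st); print('handle',c,zt,sz,ang)
Q=Q[(np.linalg.norm(Q[:,:2]-c,axis=1)<.10)]
v=Q[:,:2].mean(0)-c; print('rod n',len(Q),Q.mean(0),'far',np.linalg.norm(Q[:,:2]-c,axis=1).max())
f=cv2.fitLine(Q[:,:2].astype(np.float32),cv2.DIST_HUBER,0,.01,.01).ravel(); dirn=f[:2]*np.sign(f[:2]@v); print('dir',dirn,np.degrees(np.arctan2(*dirn[::-1])), 'from mean',v/np.linalg.norm(v))
print('perp off of handle from rod line',np.cross(dirn,c-f[2:]))
print(onz('wrist',(204,150),.014,st),onz('wrist',(283,159),.025,st))
E
```

```text
handle [0.41725664 0.07449961] 0.027015282236875014 [0.04975058 0.02725921] 87.78950500488281
rod n 480 [0.41474734 0.01534587 0.01640681] far 0.09380931462121526
dir [-0.0376594  -0.99929065] -92.15823474571644 from mean [-0.04238184 -0.99910149]
perp off of handle from rod line 0.000513920765605387
[ 0.41370677 -0.01796669  0.014     ] [0.41530099 0.07575415 0.025     ]<stdin>:8: DeprecationWarning: Arrays of 2-dimensional vectors are deprecated. Use arrays of 3-dimensional vectors instead. (deprecated in NumPy 2.0)
```

```bash
python3 - <<'E'
from h import *
p=np.array([-.040,-.9992,0]); c=np.array([.4172,.0745,0])
n=np.cross(ez,p)  # if p=-ey -> n= ez x -ey = ex
print(n, np.cross(ez,-ey),ex)
for sg in (1,-1):
  R=rot(-ez,sg*n); Ri=rot(-ez,sg*ex)
  for z in (.03,.10,.2): 
    q=inverse_kinematics(c+[0,0,z],R); print(sg,z,None if q is None else np.round(q,2))
  for yy in (.30,.25,.185): 
    q=inverse_kinematics(L(-.07,yy,.105),Ri); print(sg,yy,None if q is None else np.round(q,2))
  for a in (-20,-10,10,20):
    aa=math.radians(a); R=rot(-ez*math.cos(aa)+p*math.sin(aa),sg*n); print('tilt',a,inverse_kinematics(c+[0,0,.03],R) is not None)
E
```

```text
[ 0.9992 -0.04    0.    ] [ 0.99716  0.07527 -0.     ] [0.99716 0.07527 0.     ]
1 0.03 [-0.32  0.44  0.05  2.29 -0.06  0.41 -0.26]
1 0.1 [-0.31  0.29  0.04  2.26 -0.02  0.59 -0.3 ]
1 0.2 [-0.27  0.13 -0.01  2.16  0.    0.85 -0.32]
1 0.3 [-0.27  0.41  0.07  2.05 -0.04  0.69 -0.1 ]
1 0.25 [-0.2   0.41  0.1   2.05 -0.06  0.69  0.02]
1 0.185 [-0.11  0.42  0.14  2.04 -0.09  0.69  0.17]
tilt -20 True
tilt -10 True
tilt 10 True
tilt 20 True
-1 0.03 [-0.12  0.45 -0.19  2.28  0.2   0.43  2.63]
-1 0.1 [ 0.54  0.48 -0.99  2.21  0.6   0.75  2.24]
-1 0.2 [ 0.73  0.31 -1.16  2.12  0.36  0.93  2.47]
-1 0.3 [ 0.53  0.62 -0.99  2.    0.68  0.89  2.38]
-1 0.25 [ 0.63  0.62 -0.99  2.    0.68  0.89  2.48]
-1 0.185 [ 0.85  0.75 -1.18  1.98  0.84  1.01  2.47]
tilt -20 True
tilt -10 True
tilt 10 True
tilt 20 True
```

Reachable. I'll grip the pin and move it in front of the eyelet.

```bash
python3 - <<'E'
from h import *
import pickle
p=np.array([-.040,-.9992,0]); c=np.array([.4172,.0745,0]); n=np.cross(ez,p); R=rot(-ez,n)
command_gripper(.05,40)
movep(c+[0,0,.12],R); move_l(c+[0,0,.031],R,feed=.1)
print(sense()['wrist_force'])
command_gripper(0,80); s=sense(); print('gap',s['finger_gap'],s['wrist_force'],s['position'])
move_l(c+[0,0,.18],R,feed=.12); print(sense()['finger_gap'])
Ri=rot(-ez,ex)
movep(L(-.0695,.16+.095+.055,.1075+.03),Ri)
im,d,st=shot('wrist','wheld'); pickle.dump((im,d,st),open('pics/wheld.pkl','wb'))
shot('scene','sheld',4,(160,120,300,250)); print(sense()['time_s'])
E
```

```text
[ 0.27839954 -0.50229489  0.32845752]
gap 0.02630619233676862 [-0.32949273  0.23776851  5.0358491 ] [0.41771883 0.07461593 0.03184773]
0.02641052844224271
67.5333
```

View pics/wheld.png

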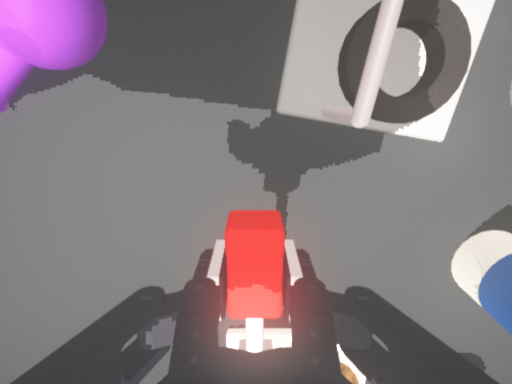

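View pics/sheld.png

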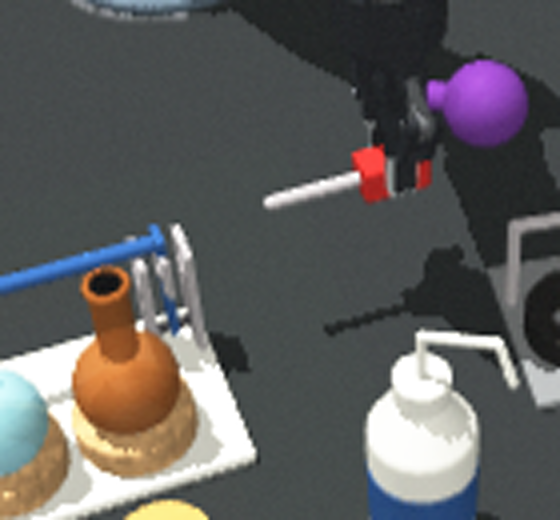

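The pin is held straight by eye, with its tip in front of the eyelet. I'll measure the rod line from the scene and top depth.

```bash
cat > rod.py <<'E'
from h import *
def rodline(corr={'scene':(.0011,-.0003,-.0003),'top':(-.0026,0,-.0007)}):
    st=sense(); T=toL(st['position']); pred=T+[0,0,-.017]; out=[]
    for n in ('scene','top'):
        im,d=camera(n); C=cloud(n,d); X=(C-O); Q=np.stack([X@ex,X@ey,C[:,:,2]],-1)-corr[n]
        rel=Q-pred
        g=(d>0)&(mask(im,(0,0,90),(180,80,255))>0)&(rel[:,:,1]<-.03)&(rel[:,:,1]>-.105)&(np.hypot(rel[:,:,0],rel[:,:,2])<.018)
        P=Q[g]
        if len(P)<15: print(n,'few',len(P)); continue
        # cylinder r=5mm fit: x=a+b y', z=c+d y'
        yy=P[:,1]-pred[1]
        def f(v):
            a=np.stack([v[0]+v[1]*yy,v[2]+v[3]*yy],1); return np.linalg.norm(P[:,[0,2]]-a,axis=1)-.005
        cam=None
        r=least_squares(f,[pred[0],0,pred[2]-.002,0],loss='soft_l1',f_scale=.001).x
        tip=(r[0]-r[1]*.095,r[2]-r[3]*.095)
        print(n,len(P),'slopes x,z',r[1].round(3),r[3].round(3),'centre dx,dz vs TCP',(r[0]-T[0]).round(4),(r[2]-T[2]).round(4),'tip d',np.round([tip[0]-T[0],tip[1]-T[2]],4),'ymin',yy.min().round(4)); out.append(r)
    return out
if __name__=='__main__': rodline(); print(toL(sense()['position']))
E
python3 rod.py
```

```text
scene 82 slopes x,z 0.015 -0.011 centre dx,dz vs TCP 0.001 -0.0178 tip d [-0.0005 -0.0168] ymin -0.0949
top 37 slopes x,z 0.065 0.047 centre dx,dz vs TCP 0.0048 -0.0129 tip d [-0.0013 -0.0174] ymin -0.0945
[-0.07028665  0.31009441  0.13779615]
```

The rod is straight within about 1°, and its tip lies at TCP(-0.7, -17) mm. I'll move to just outside the hole and check.

```bash
python3 - <<'E'
from h import *
import rod
Ri=rot(-ez,ex)
move_l(L(-.0681,.16+.095+.02,.1075),Ri,feed=.1)
move_l(L(-.0681,.16+.095+.008,.1075),Ri,feed=.05)
rod.rodline(); print(toL(sense()['position']).round(4))
shot('scene','ins0',8,(180,160,260,230))
E
```

```text
scene 81 slopes x,z 0.016 0.017 centre dx,dz vs TCP 0.001 -0.0157 tip d [-0.0005 -0.0173] ymin -0.0949
top few 9
[-0.0681  0.2632  0.1076]
```

View pics/ins0.png

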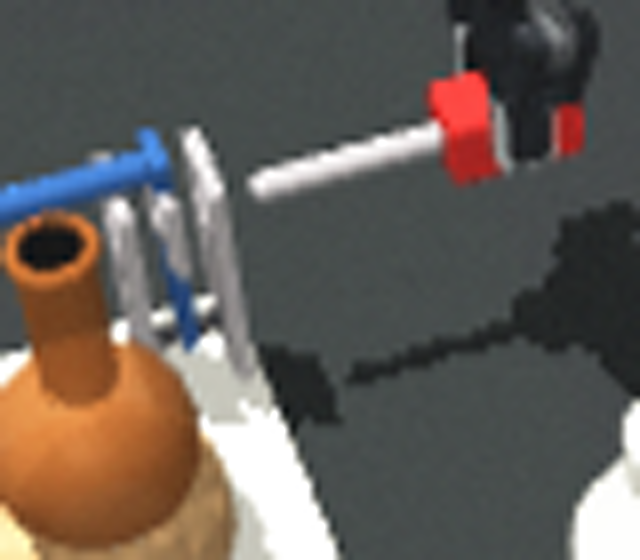

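```bash
python3 - <<'E'
from h import *
Ri=rot(-ez,ex)
for y in (.245,.235,.225,.215,.205,.195,.188):
    h=move_l(L(-.0688,y,.1078),Ri,feed=.04,until_force=8); s=sense(); f=np.array(s['wrist_force']); print(y,h,[round(f@a,1) for a in (ex,ey,ez)],toL(s['position']).round(4))
    if h: break
shot('scene','ins1',8,(180,160,260,230))
E
```

```text
0.245 False [np.float64(0.2), np.float64(0.8), np.float64(-1.5)] [-0.0688  0.2448  0.1078]
0.235 False [np.float64(0.1), np.float64(0.4), np.float64(-0.6)] [-0.0688  0.2346  0.1078]
0.225 False [np.float64(0.4), np.float64(0.8), np.float64(-1.3)] [-0.0688  0.2246  0.1078]
0.215 False [np.float64(-0.0), np.float64(-0.4), np.float64(-0.6)] [-0.0688  0.2146  0.1078]
0.205 False [np.float64(-0.5), np.float64(0.3), np.float64(-0.3)] [-0.0688  0.2046  0.1078]
0.195 False [np.float64(-0.5), np.float64(-0.4), np.float64(-0.7)] [-0.0688  0.1946  0.1078]
0.188 False [np.float64(-0.1), np.float64(-0.1), np.float64(-0.3)] [-0.0688  0.1876  0.1078]
```

View pics/ins1.png

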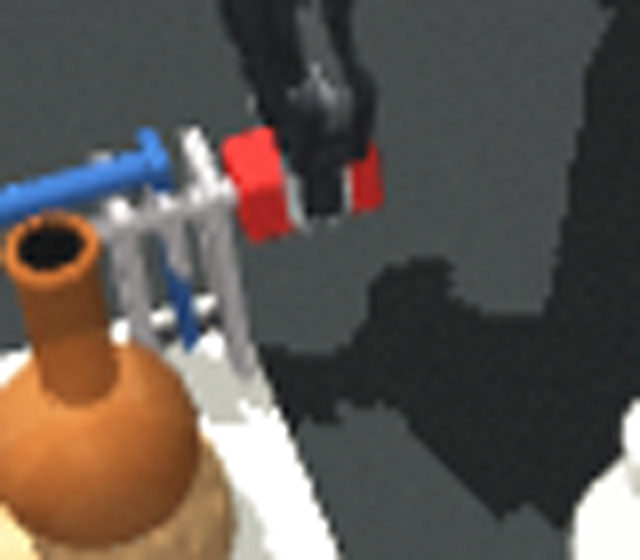

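It went through freely. I'll push until the handle seats, then release.

```bash
python3 - <<'E'
from h import *
Ri=rot(-ez,ex)
h=move_l(L(-.0688,.180,.1078),Ri,feed=.03,until_force=6); s=sense(); print(h,toL(s['position']).round(4),np.round(s['wrist_force'],1))
p=toL(s['position'])
move_l(L(-.0688,p[1],.1068),Ri,feed=.03)
command_gripper(.05); sleep(.4)
move_l(L(-.0688,p[1],.25),Ri,feed=.1)
command_gripper(.085)
movep(L(-.20,.25,.35),Ri)
sleep(.3)
shot('scene','fin',3,(60,100,260,270)); 
for c,y in (('green',-.09),('blue',0),('amber',.09)): seated2(c,y)
print(sense()['time_s'])
E
```

```text
True [-0.0692  0.1816  0.1074] [ 0.7  0.5 -1.2]
scene green off [ 0.0013 -0.0003  0.0632] 385 tilt deg [-1.9 -0.1] n182
   pred mouth px [110.8 210. ] pred ball px [122.3 234.9] blob [(np.int32(729), array([120.3, 231.3]), array([105, 206,  32,  44], dtype=int32))]
top green off [-0.0024 -0.0002  0.063 ] 205 tilt deg [-1.2 -0. ] n102
   pred mouth px [386.1 160.1] pred ball px [373.9 168.8] blob [(np.int32(458), array([375.5, 168.6]), array([363, 157,  29,  24], dtype=int32))]
scene blue off [ 0.0012 -0.0005  0.0639] 273 tilt deg [0.1 0.3] n164
   pred mouth px [149.1 199.2] pred ball px [157.6 224.2] blob [(np.int32(231), array([152.2, 208.8]), array([144, 196,  16,  25], dtype=int32)), (np.int32(272), array([160.6, 229.6]), array([149, 216,  22,  23], dtype=int32))]
top blue off [-0.0026 -0.0004  0.0629] 146 tilt deg [ 0.8 -0. ] n103
   pred mouth px [353.  162.6] pred ball px [343.9 171.1] blob [(np.int32(363), array([344.5, 170.2]), array([334, 158,  25,  25], dtype=int32))]
scene amber off [ 0.0012 -0.0003  0.0633] 364 tilt deg [2.1 0.3] n155
   pred mouth px [185.5 188.9] pred ball px [191.2 214.1] blob [(np.int32(698), array([190.3, 211. ]), array([178, 187,  28,  42], dtype=int32))]
top amber off [-0.0027 -0.0001  0.0629] 209 tilt deg [ 2.3 -0. ] n103
   pred mouth px [319.9 165.2] pred ball px [313.7 173.5] blob [(np.int32(461), array([314.3, 173.4]), array([302, 160,  26,  27], dtype=int32))]
76.475
```

View pics/fin.png

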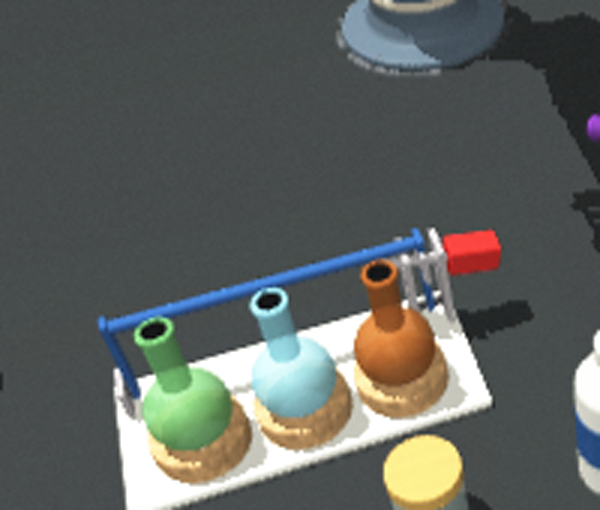

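The pin rests in the eyelets with its handle against the plate. I'll do a last numeric check of the pin and gate.

```bash
python3 - <<'E'
from h import *
for n in ('scene','top'):
    im,d=camera(n); C=cloud(n,d); X=C-O; Q=np.stack([X@ex,X@ey,C[:,:,2]],-1)
    m=(mask(im,(0,150,60),(6,255,255))|mask(im,(174,150,60),(180,255,255)))>0
    g=m&(d>0)&(np.linalg.norm(Q-[-.07,.185,.09],axis=2)<.06); P=Q[g]; print(n,'handle',len(P),P.min(0).round(4),P.max(0).round(4))
    g=(mask(im,(105,100,30),(125,255,255))>0)&(d>0)&(np.abs(Q[:,:,1])<.13)&(np.abs(Q[:,:,0]+.07)<.03)&(Q[:,:,2]>.1); P=Q[g]; print('  bar',len(P),np.percentile(P,[5,50,95],axis=0).round(4))
R=rot([0,0,-1],ey); movep(L(-.12,.08,.30),R)
im,d,st=shot('wrist','wfin',4,(270,130,430,270)); C=cloud('wrist',d,st);X=C-O;Q=np.stack([X@ex,X@ey,C[:,:,2]],-1)
g=(np.abs(Q[:,:,0]+.07)<.012)&(Q[:,:,1]<.120)&(Q[:,:,1]>.07)&(Q[:,:,2]>.08)&(Q[:,:,2]<.106)&(d>0); print('rod pts inside',g.sum(),Q[g].min(0) if g.sum() else '', np.median(Q[g],0) if g.sum() else '')
m=(mask(im,(0,150,60),(6,255,255))|mask(im,(174,150,60),(180,255,255)))>0
P=Q[m&(d>0)&(np.linalg.norm(Q-[-.07,.185,.09],axis=2)<.06)]; print('wrist handle',P.min(0).round(4),P.max(0).round(4))
E
```

```text
scene handle 230 [-0.0817  0.1573  0.0665] [-0.0511  0.2091  0.1006]
  bar 447 [[-0.0704 -0.1186  0.1102]
 [-0.0645 -0.0026  0.1164]
 [-0.0614  0.1155  0.1191]]
top handle 170 [-0.0854  0.1584  0.0811] [-0.0583  0.2101  0.1015]
  bar 309 [[-0.0765 -0.119   0.1145]
 [-0.0722 -0.0045  0.1179]
 [-0.0675  0.1179  0.1209]]
rod pts inside 119 [-0.08186758  0.09208915  0.08021614] [-0.07283229  0.11073445  0.09741656]
wrist handle [-0.0833  0.1617  0.0658] [-0.0557  0.2106  0.0988]
```

View pics/wfin.png

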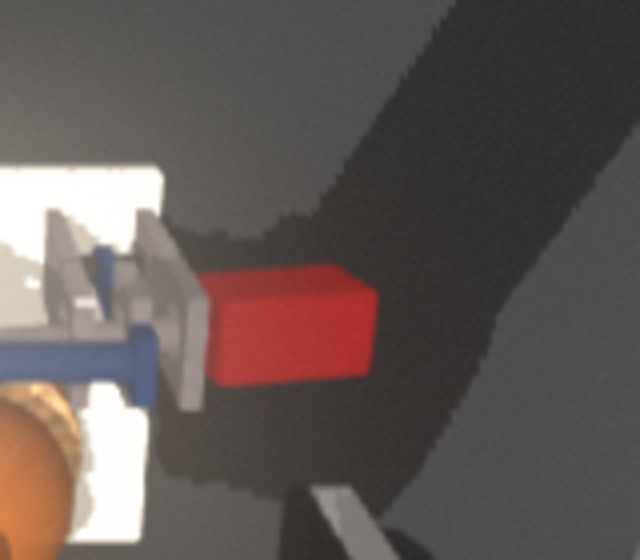

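```bash
python3 - <<'E'
from h import *
s=sense(); print(s['position'],np.round(s['wrist_force'],1),s['time_s']); finish_job()
E
```

```text
[ 0.4815695  -0.15305835  0.3001194 ] [ 0.3 -0.2 -0.2] 78.35
the job is handed in; nothing more can be done
```

The job is done and handed in at 78 s, though `finish_job` reports no verdict. I lowered the gate flat, stood the green, blue and amber flasks in rings 1, 2 and 3, and swung the gate back up to its stop. The pin had been knocked aside during the run, so I found it again and pushed it home through all three eyelets.

- **Flasks:** each ball reads within 3 mm of its ring axis, with its centre about 26 mm above the ring top and a tilt under 2.5°.
- **Gate:** the bar is at about x −0.070 m, which puts the gate at about 1.57 rad.
- **Pin:** the handle is against the outer plate, and the tip is about 68 mm past the outer eyelet face. After I let go, the handle sagged to about 7 mm below the eyelet axis and the rod rose to about 7 mm above it near the tip. Both are inside the 14 mm limit.
- **Robot and bottles:** the gripper is clear, and I felt no contact with the bottles or jar. I did not measure their positions again at the end.

My checks disagreed in two places. The top and scene cameras differ by about 4 mm in x on the same balls, which is the two cameras' calibration errors and within tolerance. My first ball fit on the seated green flask was wrong because it included the neck, so I redid it with the neck left out.

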